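# Cover and clamp a slip-casting mould

### The arm

A 6-joint arm with a two-finger parallel gripper is mounted at the origin on the work surface. World frame = base frame: x ahead of the robot, y to its left, z up, the work surface at z = 0. Lengths are in m, angles in rad, forces in N, time in s.
With the tool pointing down it reaches from about 0.35 to 0.975 m from the base axis. Payload 4.9 kg.
Tool frame: the origin (TCP) lies on the centre line of the jaws, within the pads' length; the fingertips stand manip.tcp_to_tips ahead of it and the grasp point (between the pads) is the TCP (manip.tcp_to_tips is the distance from the TCP to the fingertips, in m); y points along the fingers, z is the direction in which the jaws open and shut, and the axes are right-handed (so a half turn about y gives the same grasp; the last joint's range is limited). The gripper opens to 85 mm and grips with 20 to 120 N. Pads are 22 mm wide; open, the fingers measure 114 mm over their backs; the gripper's body (76 mm by 85 mm) begins 54 mm behind the grasp point. The pads swing forward as they close: fully open they stand 13 mm farther back than shut.
Start: joints at [1.211, 0.053, 1.613, -0, 1.476, -0.119], TCP at [0.149, 0.607, 0.215] pointing down, gripper open.
Joint ranges: [-3.01, 3.01], [-1.01, 2.22], [0.06, 2.58], [-1.02, 4.17], [0.09, 2.62], [-3.14, 3.14]. Speed limits (rad/s): [2.57, 2.57, 3.14, 3.14, 3.14, 3.14].

### API

Orientations are given as a unit quaternion [w, x, y, z].
In Python, from plant import manip gives the robot as it stands.
- The arm moves only by the tool apply_moves, never from a script. Its argument "moves" is a list of rows, each a list of 7 numbers: the gripper's target within -1 to 1 (shut at 1, half-way at 0, fully open at -1), then the shift along the tool's x, y, z in mm, then the turn, a rotation vector about the tool's x, y, z in degrees. A call has 1 to 20 rows; each row shifts and turns the commanded pose from where the row before left it, along the tool's axes as they then stand; what a row does not reach is not made up. A row lasts 1/10 s, in which the tool goes at most 50 mm and 8.59 degrees, less where a joint would pass 70% of its speed; a pose out of reach is approached as far as the arm can. A call with a gripper value outside its range is refused whole. The fingers move at their own pace and stop on an object; the grip force is fixed at half the most. Time passes only in rows, so rows that do not move let the fingers close. It gives the time, the measured TCP pose, the force and the opening at its end, in the units of the state.
- manip.state(): the state, without advancing time (a new reading comes with each control period).
- manip.grab_frame(name): name is "scene" or "top" or "wrist"; returns the picture (384x512x3 uint8, blue, green, red); there is no depth.
- manip.calibration(name): a dict with "mtx" (3x3 intrinsics, pixels), "T" (4x4, takes a point from camera to world coordinates); the wrist camera has in their place "T_tool_cam" (4x4, takes a point from camera to tool coordinates, whose origin is the TCP and whose axes are the tool frame's). Camera axes: x right, y down, z forward; pixel columns grow to the right and rows downward; lengths in m; the calibration is good to about 2 mm. A picture is of the moment at which its call begins: read the wrist's pose just before it. calibration takes no time and is no camera call.
- manip.job_done(): hands the job in, once; it reports no verdict.
The state is a dict: "time": time; "joint_pos": joint angles; "joint_vel": joint speeds; "joint_efforts": joint torques, N m; "tool_pos": TCP position; "tool_rot": TCP orientation; "contact_force": force on the tool from outside, world axes, zero at the start; "ft_torque": the same for the moment, N m; "gripper_width": opening from 0.0 (shut) to 1.0 (fully open).
Only numpy, scipy, OpenCV 4.12 (cv2) and the standard library are available. Lean on these libraries where they do the work, as an engineer would, in place of code of your own. Each camera call takes 0.05 s, during which the arm holds its last target. There are 200 camera calls.

### The job

Lift the wooden stick off the mould's mouth and lay it flat inside the green tray. Then slide the white plaster cover from the stand across onto the mould, without lifting it clear, until it drops into its recess and sits level, and only after that swing the red-tipped clamp bar over and press it down until it snaps shut. Do not let the cover fall, and leave the mugs, jug, bottle and cup standing where they are.

Things in the scene. Friction and masses are not known exactly. Their poses are not given: they have to be found in the camera images.
- mould: Fixed round plaster mould, 170 mm diameter, 110 mm high. Origin: centre of underside. Its top has a round recess, 137 mm diameter, 7 mm deep, with an open 76 mm bore in the recess floor. The clamp bracket (steel ears, 48 mm over their outsides, up to 140 mm high, lower behind) is on its +x side, 86 to 158 mm from its axis. The stand is roughly on its +y or -y side.
- mould_rim (a point): Centre of the mould's mouth at the height of its flat rim top (110 mm above the table, 7 mm above the recess floor).
- clamp (a joint): Angle of the clamp bar: 0 = shut (bar level, pointing along the mould's -x over the middle of the cover), 1.65 = fully open (standing just past upright). An over-centre spring pushes it open above about 0.35 rad and snaps it shut below; the peak needed at the red tip is about 2 N.
- clamp_hinge (a point): Hinge axis of the clamp bar (axis along the mould's y), 100 mm from the mould's axis on its +x side, 129 mm above the table.
- clamp_tip (a point): Free end of the clamp bar, 130 mm from the hinge. The steel bar is 24 mm wide and 12 mm thick; its last 36 mm are a red sleeve 26 mm wide and 15 mm thick. Shut, the bar passes about 2.5 mm above a seated cover.
- stand: Fixed round plaster stand, 160 mm diameter, flat top at 110 mm, level with the mould's rim; 7 to 30 mm gap to the mould. Origin: centre of its underside.
- cover: Loose white plaster disc with a pale blue-grey round top mark, 130 mm diameter, 16 mm thick, lower edge bevelled (6 mm high, 3 mm in). Origin: centre of its underside, z up. Starts lying on the stand. About 0.26 kg.
- stick: Loose wooden fettling stick with one blue end, 170 mm long (its x), 22 mm wide (its y), 12 mm thick (z). Origin: centre of its underside. Starts lying across the mould's mouth on the rim top.
- tray: Fixed green open tray, 240 mm (its x) by 120 mm (its y) outside, walls 6 mm thick and 28 mm high. Origin: centre of its underside.
- board: Fixed plywood ware board, 240 (x) by 130 (y) by 16 mm, that carries the two mugs. Origin: centre of its underside.
- mug_a: Loose grey clay mug, 74 mm diameter, 100 mm high, on the ware board; leave it. Origin: centre of its underside.
- mug_b: Second such mug on the ware board; leave it. Origin: centre of its underside.
- jug: Loose grey clay jug, 80 mm diameter, 150 mm high, beside the stand on the robot's side; leave it. Origin: centre of its underside.
- bottle: Loose white bottle with a blue cap, 64 mm diameter, 150 mm high, behind the stand; leave it. Origin: centre of its underside.
- cup: Loose grey clay cup without handle, 70 mm diameter, 70 mm high, on the table beside the mould, on the robot's side; leave it. Origin: centre of its underside.
Mind the look-alikes: they are no part of the job. Of the things shaped like the cover, the white one is meant. There is more than one size of the stick; the one meant has the size given above.

How it is judged:
By the outcome, as a careful person would: the job done as asked, in the order asked, and still so for the second after the job is handed in, with the robot touching nothing.
It also fails if it takes over 72 s, if anything falls off the work surface, if the arm or the gripper's body presses on something with over 40 N, if the wrist force passes 120 N, or if a joint passes its speed limit or range.

## Working session

There is one attempt and no reset: what is moved stays moved. The work goes in short steps, Python scripts to look and compute and a tool call to move; the robot and the scene stay as the last step left them, time stands still between calls to the robot, and variables do not carry over. Pictures are saved under pics/ and viewed, about 8 in all and at most 12, crops included, and the job is handed in when it is done.

Besides the shell and the picture viewer there is one more tool, called after "Emit:" as name([rows], argument=value, ...), one row to a line, values as JSON. apply_moves: Moves the arm, as the interface text tells. Its arguments: {"type":"object","properties":{"moves":{"type":"array","items":{"type":"array","items":{"type":"number"}}}},"required":["moves"]}

```bash
ls; mkdir -p pics; python3 - <<'E'
from plant import manip
import cv2
print(manip.state()); print(manip.tcp_to_tips)
for n in("scene","top"):
    cv2.imwrite(f"pics/{n}0.png",manip.grab_frame(n))
    c=manip.calibration(n);print(c)
print(manip.calibration("wrist"))
a=cv2.imread("pics/scene0.png");b=cv2.imread("pics/top0.png")
cv2.imwrite("pics/s0.png",cv2.resize(a,(800,600),interpolation=cv2.INTER_CUBIC))
cv2.imwrite("pics/t0.png",cv2.resize(b,(800,600),interpolation=cv2.INTER_CUBIC))
E
```

```text
pics
{'time': 0.0, 'joint_pos': array([ 1.21101467e+00,  5.33485229e-02,  1.61431188e+00, -1.09560562e-05,
        1.47598661e+00, -1.18964124e-01]), 'joint_vel': array([ 0.00038182, -0.00080403,  0.00014056, -0.00014257, -0.00188511,
       -0.00018472]), 'joint_efforts': array([-8.97542814e-04, -3.93701792e+01, -3.70173562e+01, -2.12835416e-04,
        7.50994252e-03,  6.25903382e-06]), 'tool_pos': array([0.14880743, 0.60634731, 0.21415754]), 'tool_rot': array([-0.7012802 ,  0.70269326, -0.08510432,  0.0847674 ]), 'contact_force': array([-0.64859765, -0.28978132, -0.71581065]), 'ft_torque': array([-0.05507281, -0.00437411,  0.01746349]), 'gripper_width': 0.9996003823167708}
0.019
{'mtx': array([[430.73005976,   0.        , 258.05594741],
       [  0.        , 430.73005976, 193.02045355],
       [  0.        ,   0.        ,   1.        ]]), 'T': array([[-0.49741236,  0.57521348, -0.64939233,  1.19947531],
       [ 0.8672648 ,  0.31176943, -0.38813863,  0.4368337 ],
       [-0.02080189, -0.75626005, -0.65394037,  0.85646442],
       [ 0.        ,  0.        ,  0.        ,  1.        
[... 237 characters left out ...]
    [-0.99962019, -0.02255774, -0.015831  ,  0.00516532],
       [ 0.01816133, -0.10715673, -0.99407626,  1.39643152],
       [ 0.        ,  0.        ,  0.        ,  1.        ]])}
{'mtx': array([[337.74976397,   0.        , 258.66778005],
       [  0.        , 337.74976397, 189.58979449],
       [  0.        ,   0.        ,   1.        ]]), 'T_tool_cam': array([[-9.07309631e-04,  9.45276206e-01,  3.26269935e-01,
        -8.47538959e-02],
       [-1.11921785e-03, -3.26270825e-01,  9.45275672e-01,
        -1.58478015e-01],
       [ 9.99998962e-01,  4.92490585e-04,  1.35399867e-03,
        -3.23085753e-04],
       [ 0.00000000e+00,  0.00000000e+00,  0.00000000e+00,
         1.00000000e+00]])}
```

View pics/s0.png

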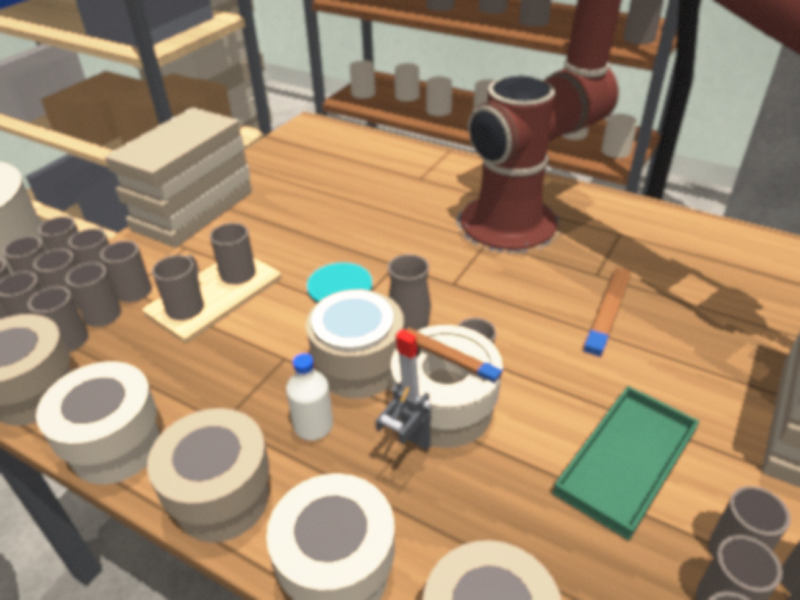

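View pics/t0.png

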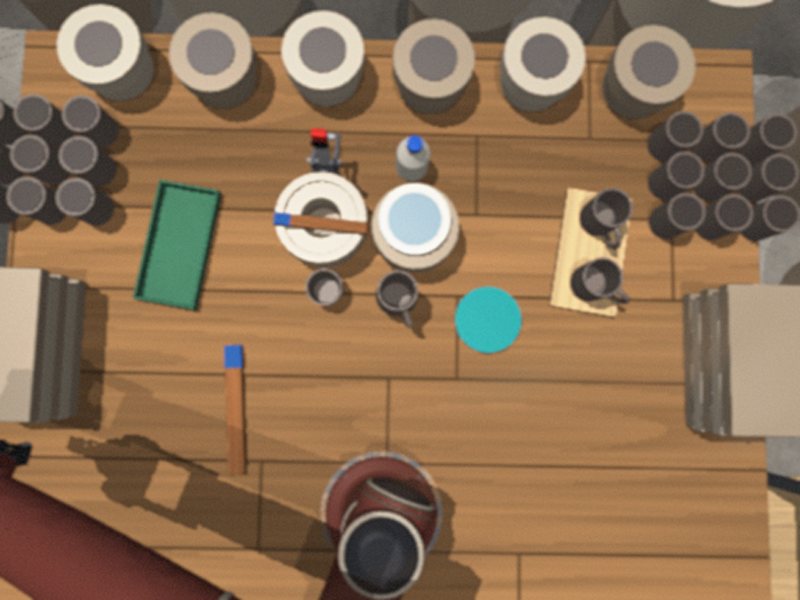

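The scene picture (800x600) shows two stick candidates. One lies across the mould mouth (455,355), the other is a longer one on the table (610,310), and I choose the one on the mould. The cover candidates are the white disc with the blue-grey mark on the stand (350,318) and the teal disc on the table (340,283), and I choose the white one. In the top picture:

| Thing | Pixel |
|---|---|
| mould | (322,218) |
| cover | (415,218) |
| tray | (178,245) |
| clamp tip | (319,136) |
| cup | (325,288) |
| jug | (398,292) |
| bottle | (413,155) |

```bash
cat > h.py <<'E'
import numpy as np, cv2
from plant import manip
from scipy.spatial.transform import Rotation as R
def ray(cal,uv,T=None):
    T=cal["T"] if T is None else T
    uv=np.atleast_2d(uv).astype(float)
    d=np.c_[uv,np.ones(len(uv))]@np.linalg.inv(cal["mtx"]).T@T[:3,:3].T
    return T[:3,3],d
def onz(cal,uv,z,T=None):
    o,d=ray(cal,uv,T); return o+d*((z-o[2])/d[:,2])[:,None]
def toolT(s):
    q=s["tool_rot"];T=np.eye(4);T[:3,:3]=R.from_quat([q[1],q[2],q[3],q[0]]).as_matrix();T[:3,3]=s["tool_pos"];return T
def wrist():
    s=manip.state();im=manip.grab_frame("wrist");c=manip.calibration("wrist");return s,im,c,toolT(s)@c["T_tool_cam"]
def circ(P):  # algebraic circle fit
    A=np.c_[2*P[:,:2],np.ones(len(P))];x=np.linalg.lstsq(A,(P[:,:2]**2).sum(1),rcond=None)[0]
    return x[:2],np.sqrt(x[2]+x[:2]@x[:2])
def blobs(im,lo,hi,roi=None,amin=30):
    m=cv2.inRange(cv2.cvtColor(im,cv2.COLOR_BGR2HSV),np.array(lo),np.array(hi))
    if roi: k=np.zeros_like(m);x0,y0,x1,y1=roi;k[y0:y1,x0:x1]=255;m&=k
    cs=cv2.findContours(m,cv2.RETR_EXTERNAL,cv2.CHAIN_APPROX_NONE)[0]
    return sorted([c[:,0] for c in cs if cv2.contourArea(c)>amin],key=lambda c:-cv2.contourArea(c))
E
python3 - <<'E'
from h import *
np.set_printoptions(precision=4,suppress=True)
im=cv2.imread("pics/top0.png");c=manip.calibration("top")
hsv=cv2.cvtColor(im,cv2.COLOR_BGR2HSV)
for n,(u,v) in dict(mark=(265,140),white=(265,121),mould=(195,120),standrim=(265,166),stick=(215,144),wood=(190,190),red=(204,86),green=(113,155)).items(): print(n,hsv[v,u])
b=blobs(im,(85,25,120),(125,120,255),(230,110,300,175))[0]
print("mark",circ(onz(c,b,.126)))
b=blobs(im,(60,80,40),(88,255,255),(80,105,150,205))[0]
P=onz(c,b,.028)[:,:2].astype(np.float32);print("tray",cv2.minAreaRect(P))
b=blobs(im,(105,150,80),(125,255,255),(165,120,200,160))[0]
P=onz(c,b,.122)[:,:2].astype(np.float32);print("blue end",cv2.minAreaRect(P))
b=blobs(im,(5,100,60),(18,255,255),(180,130,236,160))
for x in b[:2]: print("wood",cv2.minAreaRect(onz(c,x,.122)[:,:2].astype(np.float32)))
b=blobs(im,(0,0,185),(40,60,255),(165,105,240,175))
for x in b[:3]: h=cv2.convexHull(x)[:,0]; print("mould",circ(onz(c,h,.11)),len(x))
for n,z,uv in [("cup",.07,(325,287)),("jug",.15,(398,291)),("bottle",.15,(415,145)),("redtip",.258,(319,136))]:
    print(n,onz(c,np.array(uv)*.64,z))
E
```

```text
mark [100  44 222]
white [ 21   7 250]
mould [ 17  20 243]
standrim [ 17  54 219]
stick [ 12 152 171]
wood [ 14 132 172]
red [  1 191 231]
green [ 74 109 143]
mark (array([ 0.5478, -0.0494]), np.float64(0.04582174085250106))
tray ((0.5063849687576294, 0.4064030647277832), (0.11986313760280609, 0.2351560890674591), 80.94043731689453)
blue end ((0.5419705510139465, 0.19217947125434875), (0.02165442332625389, 0.016991136595606804), 79.91204833984375)
wood ((0.5213281512260437, 0.1041216105222702), (0.14477786421775818, 0.05092942714691162), 83.78240966796875)
mould (array([0.5598, 0.1227]), np.float64(0.07693245620260276)) 161
mould (array([0.5351, 0.1243]), np.float64(0.07185319000133093)) 128
cup [[0.4239 0.1133 0.07  ]]
jug [[ 0.4108 -0.0223  0.15  ]]
bottle [[ 0.6772 -0.0478  0.15  ]]
redtip [[0.6534 0.1157 0.258 ]]
```

```bash
cat >> h.py <<'E'
def go(p,xd,s=None,ydir=(0,0,-1)):
    """shift (mm, in current tool axes) and turn (deg rotvec) to reach TCP p with tool x along xd"""
    T=toolT(s or manip.state());y=np.array(ydir,float);y/=np.linalg.norm(y);x=np.array(xd,float);x-=y*(x@y);x/=np.linalg.norm(x)
    Rd=np.c_[x,y,np.cross(x,y)]
    rv=R.from_matrix(T[:3,:3].T@Rd).as_rotvec(degrees=True)
    return np.round((T[:3,:3].T@(np.array(p)-T[:3,3]))*1000,1),np.round(rv,2)
E
python3 - <<'E'
from h import *
np.set_printoptions(precision=4,suppress=True)
im=cv2.imread("pics/top0.png");c=manip.calibration("top")
print(toolT(manip.state()))
a=onz(c,[[283*.64,219*.64],[366*.64,227*.64]],.122);print(a,a[1]-a[0])
p=(.5,.118,.33)
d=(a[1]-a[0])
for s in (1,-1): print(go(p,s*d))
E
```

```text
[[ 0.9712 -0.0007  0.2384  0.1488]
 [-0.2384 -0.0018  0.9712  0.6064]
 [-0.0002 -1.     -0.0019  0.2143]
 [ 0.      0.      0.      1.    ]]
[[0.5411 0.1894 0.122 ]
 [0.53   0.0378 0.122 ]] [-0.0111 -0.1516  0.    ]
(array([ 457.5, -115.1, -390.8]), array([ 0.1 , 80.4 ,  0.06]))
(array([ 457.5, -115.1, -390.8]), array([  0.07, -99.6 ,  -0.1 ]))
```

Emit:
apply_moves([
  [-1,10,-40,-10,0,0,0],
  [-1,20,-40,-20,0,0,0],
  [-1,30,-35,-25,0,0,0],
  [-1,30,0,-25,0,0,0],
  [-1,30,0,-25,0,0,0],
  [-1,30,0,-25,0,0,0],
  [-1,30,0,-25,0,0,0],
  [-1,30,0,-25,0,0,0],
  [-1,30,0,-26,0,0,0],
  [-1,30,0,-26,0,0,0],
  [-1,30,0,-26,0,0,0],
  [-1,30,0,-26,0,0,0],
  [-1,30,0,-26,0,0,0],
  [-1,30,0,-26,0,0,0],
  [-1,30,0,-26,0,0,0],
  [-1,30,0,-26,0,0,0],
  [-1,7,0,-9,0,0,0],
])

```text
time: 1.8
tool_pos: [0.4982, 0.1111, 0.3277]
tool_rot: [-0.701, 0.702, -0.087, 0.086]
contact_force: [-0.4, 0.2, 0.2]
gripper_width: 1.003
```

Emit:
apply_moves([
  [-1,0,0,0,0,8,0],
  [-1,0,0,0,0,8,0],
  [-1,0,0,0,0,8,0],
  [-1,0,0,0,0,8,0],
  [-1,0,0,0,0,8,0],
  [-1,0,0,0,0,8,0],
  [-1,0,0,0,0,8,0],
  [-1,0,0,0,0,8,0],
  [-1,0,0,0,0,8,0],
  [-1,0,0,0,0,8,0],
  [-1,0,0,0,0,0,0],
])

```text
time: 2.9
tool_pos: [0.4966, 0.1144, 0.3284]
tool_rot: [0.483, -0.484, 0.516, -0.516]
contact_force: [0.3, -0.0, -0.2]
gripper_width: 0.998
```

```bash
python3 - <<'E'
from h import *
np.set_printoptions(precision=4,suppress=True)
s,im,c,T=wrist();cv2.imwrite("pics/w1.png",im);cv2.imwrite("pics/w1b.png",cv2.resize(im,None,fx=1.5,fy=1.5))
print(s["time"],s["joint_pos"]);print(toolT(s));np.save("w1.npy",T)
E
```

```text
2.9 [ 0.0801 -0.2668  1.7233  0.0003  1.6859  0.1454]
[[-0.0653 -0.0008  0.9979  0.4966]
 [-0.9979  0.0002 -0.0653  0.1144]
 [-0.0002 -1.     -0.0008  0.3284]
 [ 0.      0.      0.      1.    ]]
```

View pics/w1b.png

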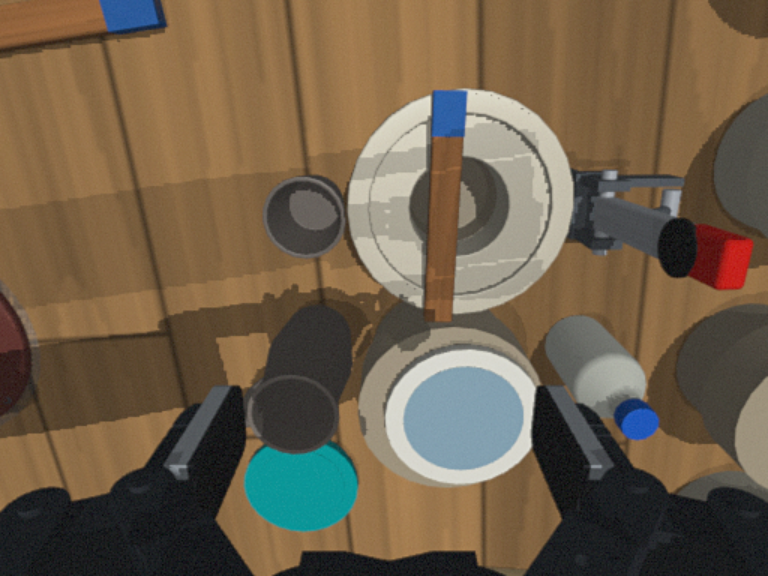

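The wrist picture (768x576) confirms both choices. The short stick lies across the mould mouth from its blue end (450,113) to (438,315). The white cover with the blue-grey mark is on the stand at (464,417), and the teal disc is separate at (300,485). The clamp stands open at (680,240), with the cup at (304,216), the jug at (294,410) and the bottle at (600,380).

```bash
python3 - <<'E'
from h import *
np.set_printoptions(precision=4,suppress=True)
im=cv2.imread("pics/w1.png");T=np.load("w1.npy");c=manip.calibration("wrist")
b=blobs(im,(95,30,100),(112,140,230),(230,220,380,330))[0];print("mark",circ(onz(c,b,.126,T)))
hs=cv2.cvtColor(im,cv2.COLOR_BGR2HSV)
print(hs[277,265],hs[240,310],hs[70,260],hs[90,350],hs[180,293])
m=blobs(im,(105,150,80),(125,255,255),(270,50,330,100))[0]
P=onz(c,m,.122,T)[:,:2].astype(np.float32);print("blue",cv2.minAreaRect(P))
w=blobs(im,(5,110,40),(16,255,255),(280,85,315,216))[0]
P=onz(c,w,.122,T)[:,:2].astype(np.float32);print("wood",cv2.minAreaRect(P), len(w))
# mould outer edge by hand-picked points (768 px)
e=np.array([[349,195],[372,130],[410,103],[480,91],[520,105],[552,138],[572,185],[569,235],[480,313],[410,301],[366,262]])/1.5
print("mould",circ(onz(c,e,.11,T)))
e=np.array([[370,190],[390,145],[420,119],[500,122],[540,155],[551,205],[535,255],[490,288],[400,270]])/1.5
print("recess",circ(onz(c,e,.11,T)))
e=np.array([[386,420],[400,380],[440,354],[490,352],[530,378],[535,440],[500,474],[450,484],[410,465]])/1.5
print("cover",circ(onz(c,e,.126,T)))
e=np.array([[360,415],[380,460],[420,482]])/1.5
print("standpts",onz(c,e,.11,T)-[.5478,-.0494,0])
E
```

```text
mark (array([ 0.5475, -0.0481]), np.float64(0.04898323921978633))
[ 27  12 214] [ 26   8 216] [ 17 133 149] [ 21  34 156] [ 13 147 125]
blue ((0.5423558950424194, 0.1933087855577469), (0.028122035786509514, 0.022387364879250526), 86.3052749633789)
wood ((0.535108745098114, 0.10921192169189453), (0.1384342610836029, 0.02205743081867695), 85.3005599975586) 279
mould (array([0.5507, 0.1245]), np.float64(0.08385881205694753))
recess (array([0.5505, 0.126 ]), np.float64(0.06831148036607433))
cover (array([ 0.5484, -0.0482]), np.float64(0.0645183252821169))
standpts [[-0.0867  0.0006  0.11  ]
 [-0.0727 -0.0471  0.11  ]
 [-0.0381 -0.0733  0.11  ]]
```

Emit:
apply_moves([
  [0,-4,30,13,0,1.2,0],
  [0,-4,35,13,0,0,0],
  [0,-4,40,13,0,0,0],
  [0,0,40,0,0,0,0],
  [0,0,30,0,0,0,0],
  [0,0,0,0,0,0,0],
  [0,0,0,0,0,0,0],
])

```text
time: 3.65
tool_pos: [0.5368, 0.1229, 0.154]
tool_rot: [0.478, -0.478, 0.521, -0.521]
contact_force: [-0.6, 0.4, 1.5]
gripper_width: 0.497
```

```bash
python3 - <<'E'
from h import *
np.set_printoptions(precision=4,suppress=True)
s,im,c,T=wrist();cv2.imwrite("pics/w2.png",im);np.save("w2.npy",T)
print(toolT(s),s["gripper_width"])
for n,lo,hi,r in [("blue",(105,150,60),(125,255,255),(150,0,400,383)),("wood",(5,110,40),(16,255,255),(230,0,310,383))]:
    for w in blobs(im,lo,hi,r,100)[:2]: print(n,cv2.minAreaRect(w),cv2.minAreaRect(onz(c,w,.122,T)[:,:2].astype(np.float32)))
E
```

```text
[[-0.0854 -0.0006  0.9963  0.5368]
 [-0.9963 -0.     -0.0854  0.1229]
 [ 0.0001 -1.     -0.0006  0.154 ]
 [ 0.      0.      0.      1.    ]] 0.49698563212666297
blue ((260.0, 99.0), (56.0, 40.0), 90.0) ((0.543143093585968, 0.1930963099002838), (0.029572749510407448, 0.021682877093553543), 85.65096282958984)
wood ((261.3749694824219, 227.87115478515625), (200.28396606445312, 37.703224182128906), 89.11859893798828) ((0.5359464287757874, 0.10880006849765778), (0.13837195932865143, 0.021593574434518814), 85.05818176269531)
wood ((269.5, 38.0), (76.0, 79.0), 90.0) ((0.5505782961845398, 0.2228047102689743), (0.03601058945059776, 0.04201892763376236), 85.13396453857422)
```

View pics/w2.png

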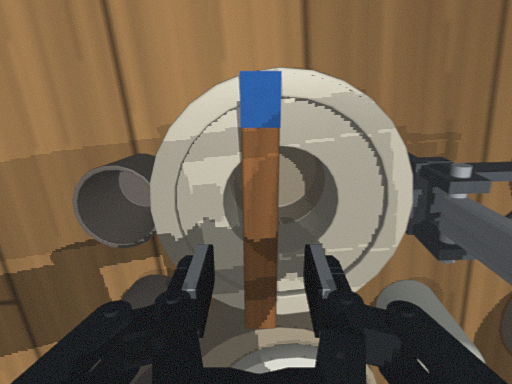

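The half-open jaws straddle the short stick (260,200), centred in the 512x384 wrist picture.

Emit:
apply_moves([
  [0,0,15,0,0,0,0],
  [0,0,14,0,0,0,0],
  [0,0,0,0,0,0,0],
  [1,0,0,0,0,0,0],
  [1,0,0,0,0,0,0],
  [1,0,0,0,0,0,0],
  [1,0,0,0,0,0,0],
  [1,0,0,0,0,0,0],
])

```text
time: 4.5
tool_pos: [0.5372, 0.1228, 0.1252]
tool_rot: [-0.478, 0.478, -0.521, 0.521]
contact_force: [-1.0, 0.5, 0.3]
gripper_width: -0.001
```

Emit:
apply_moves([
  [1,0,-10,0,0,0,0],
  [1,0,-25,0,0,0,0],
  [1,0,-40,0,0,0,0],
  [1,0,-40,0,0,0,0],
  [1,0,-25,0,0,0,0],
  [1,0,0,0,0,0,0],
])

```text
time: 5.1
tool_pos: [0.5395, 0.123, 0.2715]
tool_rot: [-0.481, 0.475, -0.519, 0.524]
contact_force: [-0.3, 1.1, 1.0]
gripper_width: 0.004
```

```bash
python3 - <<'E'
from h import *
print(manip.state()["gripper_width"])
# stick aligned with tool x; tray x axis (0.988,-.156)
print(go((.506,.406,.2),(.988,-.156,0)))
print(toolT(manip.state()))
E
```

```text
0.0043547262395441
(array([-278.9,   71.4,  -58.7]), array([ -0.56, -86.02,   0.36]))
[[-8.70265795e-02  1.05541980e-02  9.96150081e-01  5.39465894e-01]
 [-9.96204289e-01  9.25810541e-04 -8.70411243e-02  1.22970677e-01]
 [-1.84089551e-03 -9.99943874e-01  1.04335672e-02  2.71544109e-01]
 [ 0.00000000e+00  0.00000000e+00  0.00000000e+00  1.00000000e+00]]
```

```bash
python3 - <<'E'
from h import *
np.set_printoptions(precision=4,suppress=True)
s,im,c,T=wrist();cv2.imwrite("pics/w3.png",im);np.save("w3.npy",T)
for n,lo,hi,r in [("blue",(105,150,60),(125,255,255),(150,0,400,383)),("wood",(5,110,40),(16,255,255),(230,0,310,383))]:
    for w in blobs(im,lo,hi,r,100)[:2]: print(n,cv2.minAreaRect(w),cv2.minAreaRect(onz(c,w,.122,T)[:,:2].astype(np.float32)))
E
```

```text
blue ((254.0, 90.0), (34.0, 24.0), 90.0) ((0.5424492359161377, 0.19321297109127045), (0.028608497232198715, 0.021266356110572815), 85.05889129638672)
blue ((395.5, 315.5), (25.0, 7.0), 90.0) ((0.677376925945282, -0.060563016682863235), (0.007713728118687868, 0.03402971848845482), 2.7643840312957764)
wood ((269.5, 39.0), (78.0, 79.0), 90.0) ((0.5590482354164124, 0.23246508836746216), (0.05984772369265556, 0.06845670938491821), 85.7494888305664)
wood ((254.5, 174.99998474121094), (22.999996185302734, 133.99996948242188), 0.0) ((0.5354281663894653, 0.11170594394207001), (0.13330838084220886, 0.021344546228647232), 84.93512725830078)
```

View pics/w3.png

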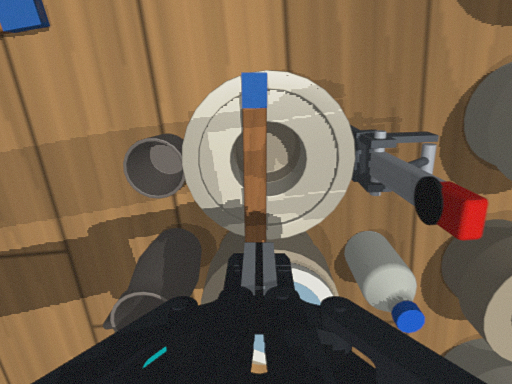

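The picture shows the stick unmoved at (255,175) and the jaws shut on nothing at (260,245), so the fingers closed above it. I'll check the fingertip offset by projection.

```bash
python3 - <<'E'
from h import *
c=manip.calibration("wrist");Ti=np.linalg.inv(c["T_tool_cam"])
for y in (-.02,0,.019,.03):
    for z in (0,.021):
        p=Ti@[0,y,z,1];p=c["mtx"]@p[:3];print(y,z,p[:2]/p[2])
print(manip.state()["tool_pos"])
E
```

```text
-0.02 0 [259.41338566 263.06681221]
-0.02 0.021 [304.19953102 263.12691982]
0 0 [259.3738079  242.80242018]
0 0.021 [299.3836186  242.85444196]
0.019 0 [259.34330834 227.18619695]
0.019 0.021 [295.67242662 227.23226062]
0.03 0 [259.32808569 219.39197432]
0.03 0.021 [293.82015246 219.43515312]
[0.53825616 0.12287548 0.26829872]
```

```bash
python3 - <<'E'
from h import *
c=manip.calibration("wrist");Ti=np.linalg.inv(c["T_tool_cam"])
for x in(.011,-.011):
  for y in (-.03,-.02,-.01,0,.01,.02):
    p=Ti@[x,y,.0,1];p=c["mtx"]@p[:3];print(x,y,(p[:2]/p[2]).round(1))
im=cv2.imread("pics/w3.png")[225:300,215:305];cv2.imwrite("pics/w3c.png",cv2.resize(im,None,fx=7,fy=7,interpolation=cv2.INTER_NEAREST))
E
```

```text
0.011 -0.03 [259.4 296.1]
0.011 -0.02 [259.4 283.1]
0.011 -0.01 [259.4 271.5]
0.011 0 [259.3 261.2]
0.011 0.01 [259.3 251.8]
0.011 0.02 [259.3 243.4]
-0.011 -0.03 [259.5 253.1]
-0.011 -0.02 [259.5 242.1]
-0.011 -0.01 [259.4 232.4]
-0.011 0 [259.4 223.7]
-0.011 0.01 [259.4 215.9]
-0.011 0.02 [259.4 208.9]
```

View pics/w3c.png

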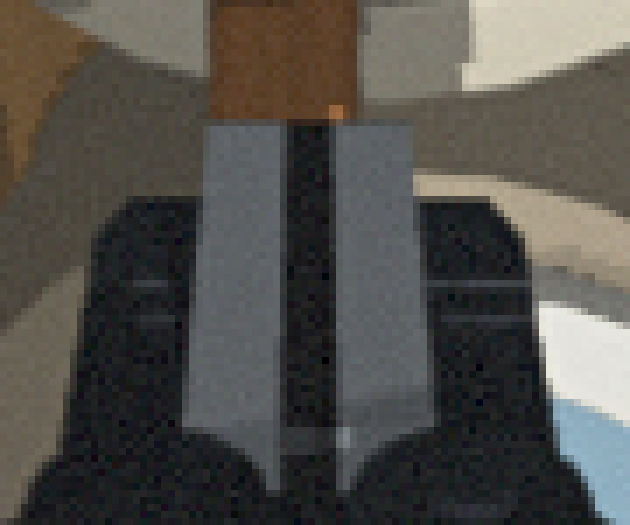

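The tips show at row 242, which puts them about 20 mm behind the reported TCP instead of 19 mm ahead. That agrees with the missed grasp and the scene scale. I'll go down again carefully, watching the force.

Emit:
apply_moves([
  [0,0,35,0,0,0,0],
  [0,0,45,0,0,0,0],
  [0,0,40,0,0,0,0],
  [0,0,25,0,0,0,0],
  [0,0,0,0,0,0,0],
  [0,0,10,0,0,0,0],
  [0,0,0,0,0,0,0],
])

```text
time: 5.85
tool_pos: [0.537, 0.1227, 0.1098]
tool_rot: [0.478, -0.478, 0.521, -0.521]
contact_force: [0.5, 0.1, -1.0]
gripper_width: 0.504
```

Emit:
apply_moves([
  [0,0,5,0,0,0,0],
  [0,0,5,0,0,0,0],
  [0,0,0,0,0,0,0],
])

```text
time: 6.15
tool_pos: [0.5368, 0.1227, 0.0996]
tool_rot: [0.478, -0.478, 0.521, -0.521]
contact_force: [0.7, -0.4, 0.2]
gripper_width: 0.501
```

Emit:
apply_moves([
  [0,0,4,0,0,0,0],
  [0,0,4,0,0,0,0],
  [0,0,0,0,0,0,0],
])

```text
time: 6.45
tool_pos: [0.5364, 0.1227, 0.091]
tool_rot: [0.477, -0.478, 0.522, -0.521]
contact_force: [-0.5, 0.5, -0.4]
gripper_width: 0.498
```

Emit:
apply_moves([
  [0,0,4,0,0,0,0],
  [0,0,0,0,0,0,0],
  [1,0,0,0,0,0,0],
  [1,0,0,0,0,0,0],
  [1,0,0,0,0,0,0],
  [1,0,0,0,0,0,0],
  [1,0,0,0,0,0,0],
])

```text
time: 7.15
tool_pos: [0.5372, 0.1227, 0.088]
tool_rot: [-0.478, 0.478, -0.521, 0.521]
contact_force: [0.6, -0.5, 1.1]
gripper_width: 0.24
```

Emit:
apply_moves([
  [1,0,-5,0,0,0,0],
  [1,0,-15,0,0,0,0],
  [1,0,-30,0,0,0,0],
  [1,0,-35,0,0,0,0],
  [1,0,-15,0,0,0,0],
  [1,0,0,0,0,0,0],
])

```text
time: 7.75
tool_pos: [0.539, 0.1229, 0.1917]
tool_rot: [-0.48, 0.476, -0.52, 0.523]
contact_force: [0.9, -0.2, -0.3]
gripper_width: 0.242
```

```bash
python3 - <<'E'
from h import *
np.set_printoptions(precision=4,suppress=True)
s,im,c,T=wrist();cv2.imwrite("pics/w4.png",im);print(s["tool_pos"],s["gripper_width"])
for w in blobs(im,(105,150,60),(125,255,255),(150,0,400,383),100)[:2]: print(cv2.minAreaRect(w))
print(go((.506,.406,.15),(.988,-.156,0)))
E
```

```text
[0.539  0.1229 0.1917] 0.2417995991985802
((258.5, 111.5), (83.0, 63.0), 90.0)
(array([-279.4,   39. ,  -56.2]), array([ -0.14, -86.02,   0.09]))
```

View pics/w4.png

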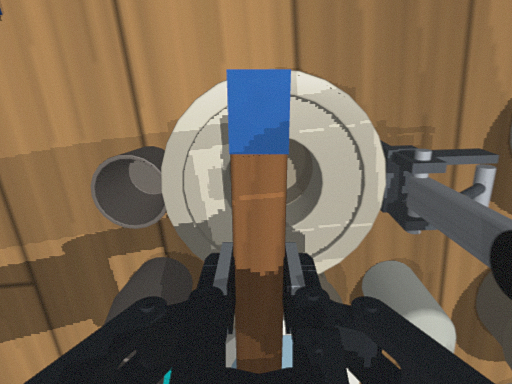

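The stick is held level in the jaws, with its blue end at (258,110), clear of the mould. Next I carry it to the tray.

Emit:
apply_moves([
  [1,-15,0,-3,0,0,0],
  [1,-30,0,-6,0,0,0],
  [1,-35,0,-7,0,0,0],
  [1,-35,0,-7,0,0,0],
  [1,-35,0,-7,0,0,0],
  [1,-35,0,-7,0,0,0],
  [1,-35,0,-7,0,0,0],
  [1,-35,0,-7,0,0,0],
  [1,-24,0,-5,0,-4,0],
  [1,0,0,0,0,-8,0],
  [1,0,0,0,0,-8,0],
  [1,0,0,0,0,-8,0],
  [1,0,0,0,0,-8,0],
  [1,0,0,0,0,-8,0],
  [1,0,0,0,0,-8,0],
  [1,0,0,0,0,-8,0],
  [1,0,0,0,0,-8,0],
  [1,0,0,0,0,-8,0],
  [1,0,0,0,0,-8,0],
  [1,0,0,0,0,-2,0],
])

```text
time: 9.8
tool_pos: [0.5035, 0.4058, 0.1845]
tool_rot: [-0.704, 0.706, -0.056, 0.053]
contact_force: [-0.4, 0.6, -0.1]
gripper_width: 0.24
```

```bash
python3 - <<'E'
from h import *
np.set_printoptions(precision=4,suppress=True)
s=manip.state();im=manip.grab_frame("wrist");print(s["tool_pos"],s["gripper_width"])
c=manip.calibration("wrist");T=toolT(s)@c["T_tool_cam"]
b=blobs(im,(60,80,30),(88,255,255),None,200)
for x in b[:2]: print(cv2.boundingRect(x),cv2.minAreaRect(onz(c,x,.028,T)[:,:2].astype(np.float32)))
print(go((.506,.406,.15),(.988,-.156,0)))
E
```

```text
[0.5035 0.4058 0.1845] 0.23978594744909656
(198, 36, 139, 241) ((0.5075060725212097, 0.41155874729156494), (0.11858625710010529, 0.23714368045330048), 81.0194091796875)
(array([ 2.5, 34.6,  0.7]), array([ 0.16,  0.15, -0.22]))
```

Emit:
apply_moves([
  [1,3,30,2,0,0,0],
  [1,0,45,0,0,0,0],
  [1,0,45,0,0,0,0],
  [1,0,40,0,0,0,0],
  [1,0,20,0,0,0,0],
  [1,0,8,0,0,0,0],
  [1,0,0,0,0,0,0],
])

```text
time: 10.55
tool_pos: [0.5068, 0.4065, -0.0028]
tool_rot: [-0.704, 0.706, -0.057, 0.054]
contact_force: [-0.7, -0.7, -0.7]
gripper_width: 0.241
```

Emit:
apply_moves([
  [1,0,3,0,0,0,0],
  [1,0,3,0,0,0,0],
  [1,0,0,0,0,0,0],
])

```text
time: 10.85
tool_pos: [0.5094, 0.4075, -0.0051]
tool_rot: [0.705, -0.705, 0.055, -0.056]
contact_force: [0.1, 0.2, -0.1]
gripper_width: 0.245
```

Emit:
apply_moves([
  [1,0,3,0,0,0,0],
  [1,0,3,0,0,0,0],
  [1,0,0,0,0,0,0],
])

```text
time: 11.15
tool_pos: [0.5095, 0.4075, -0.0096]
tool_rot: [0.705, -0.705, 0.055, -0.056]
contact_force: [-4.0, -2.1, 9.3]
gripper_width: 0.241
```

```bash
python3 - <<'E'
from h import *
np.set_printoptions(precision=4,suppress=True)
s=manip.state();print(s["tool_pos"],s["joint_pos"],s["contact_force"]);print(toolT(s))
E
```

```text
[ 0.5095  0.4075 -0.0096] [ 0.5607  0.3402  1.6859 -0.0001  1.1146 -0.853 ] [-3.994  -2.0858  9.2911]
[[ 0.9877  0.0008  0.1565  0.5095]
 [-0.1565  0.0004  0.9877  0.4075]
 [ 0.0007 -1.      0.0006 -0.0096]
 [ 0.      0.      0.      1.    ]]
```

Contact at about 9 N means the stick is on the tray floor. I release with a half opening and lift.

Emit:
apply_moves([
  [0.2,0,-2,0,0,0,0],
  [0.2,0,0,0,0,0,0],
  [0.2,0,0,0,0,0,0],
  [0.2,0,0,0,0,0,0],
  [0.2,0,-20,0,0,0,0],
  [0,0,-40,0,0,0,0],
  [0,0,-40,0,0,0,0],
  [0,0,-45,0,0,0,0],
  [0,0,-45,0,0,0,0],
  [0,0,-45,0,0,0,0],
  [0,0,-40,0,0,0,0],
  [0,0,-10,0,0,0,0],
])

```text
time: 12.35
tool_pos: [0.5107, 0.4083, 0.2818]
tool_rot: [0.707, -0.703, 0.053, -0.058]
contact_force: [0.5, 0.2, 0.4]
gripper_width: 0.5
```

```bash
python3 - <<'E'
from h import *
np.set_printoptions(precision=4,suppress=True)
s,im,c,T=wrist();cv2.imwrite("pics/w5.png",im);top=manip.grab_frame("top");cv2.imwrite("pics/top5.png",top);print(s["tool_pos"])
cv2.imwrite("pics/w5b.png",np.hstack([cv2.resize(im,(400,300)),cv2.resize(top[80:290,60:340],(400,300))]))
for n,z,lo,hi in [("tray",.028,(60,80,30),(88,255,255)),("blue",.016,(105,150,60),(125,255,255)),("wood",.016,(5,110,40),(16,255,255))]:
    for x in blobs(im,lo,hi,None,200)[:3]: print(n,cv2.boundingRect(x),cv2.minAreaRect(onz(c,x,z,T)[:,:2].astype(np.float32)))
E
```

```text
[0.5107 0.4083 0.2818]
tray (207, 35, 106, 194) ((0.5070682764053345, 0.41156473755836487), (0.11860352009534836, 0.23750679194927216), 80.90287780761719)
blue (247, 69, 19, 26) ((0.43847349286079407, 0.4185161292552948), (0.02176804654300213, 0.02847966179251671), 81.02913665771484)
wood (0, 0, 512, 368) ((0.6154569983482361, 0.388434499502182), (0.6457692980766296, 0.5317366719245911), 81.1366958618164)
wood (435, 281, 64, 81) ((0.8430375456809998, 0.6841397285461426), (0.1918896734714508, 0.056792981922626495), 38.928585052490234)
```

View pics/w5b.png

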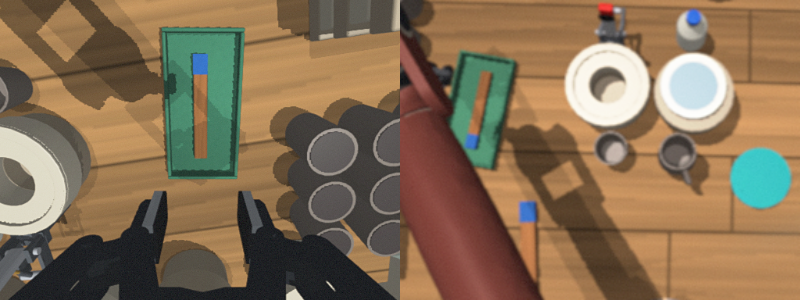

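Left half: the stick lies flat inside the green tray, at (200,105). Right half: the cover is still on the stand, and the mugs, cup, jug and bottle are undisturbed. Next, the cover. I'll push it from behind with both fingertips apart, after touching the mould rim to learn the tip height at that opening.

```bash
python3 - <<'E'
from h import *
print(go((.5495,.060,.16),(-.015,-1,0)))
im=cv2.imread("pics/w1.png");T=np.load("w1.npy");c=manip.calibration("wrist")
print("bottle base-ish/jug", onz(c,np.array([[292,412],[636,420]])/1.5,.15,T))
E
```

```text
(array([  93.3,  116.7, -337.5]), array([-2.900e-01,  8.186e+01,  4.000e-02]))
bottle base-ish/jug [[ 0.41333994 -0.01657005  0.15      ]
 [ 0.67830212 -0.04053445  0.15      ]]
```

Emit:
apply_moves([
  [-0.4,5,0,-20,0,0,0],
  [-0.4,10,0,-35,0,0,0],
  [-0.4,11,0,-40,0,0,0],
  [-0.4,11,0,-40,0,0,0],
  [-0.4,11,0,-40,0,0,0],
  [-0.4,11,0,-40,0,0,0],
  [-0.4,11,0,-40,0,0,0],
  [-0.4,11,0,-40,0,0,0],
  [-0.4,9,0,-30,0,0,0],
  [-0.4,3,0,-13,0,8,0],
  [-0.4,0,0,0,0,8,0],
  [-0.4,0,0,0,0,8,0],
  [-0.4,0,0,0,0,8,0],
  [-0.4,0,0,0,0,8,0],
  [-0.4,0,0,0,0,8,0],
  [-0.4,0,0,0,0,8,0],
  [-0.4,0,0,0,0,8,0],
  [-0.4,0,0,0,0,8,0],
  [-0.4,0,0,0,0,8,0],
  [-0.4,0,0,0,0,2,0],
])

```text
time: 14.45
tool_pos: [0.5459, 0.0577, 0.2709]
tool_rot: [0.493, -0.496, 0.507, -0.504]
contact_force: [0.3, -0.5, 0.1]
gripper_width: 0.697
```

Emit:
apply_moves([
  [-0.4,0,30,0,0,0,0],
  [-0.4,0,45,0,0,0,0],
  [-0.4,0,45,0,0,0,0],
  [-0.4,0,40,0,0,0,0],
  [-0.4,0,20,0,0,0,0],
  [-0.4,0,0,0,0,0,0],
  [-0.4,0,0,0,0,0,0],
])

```text
time: 15.15
tool_pos: [0.5452, 0.0579, 0.0916]
tool_rot: [0.494, -0.497, 0.506, -0.503]
contact_force: [0.2, 0.3, 0.1]
gripper_width: 0.697
```

```bash
python3 - <<'E'
from h import *
s=manip.state();print(s["tool_pos"],s["gripper_width"],s["contact_force"]);print(go((.5495,.060,.095),(-.015,-1,0)))
E
```

```text
[0.54518111 0.05785829 0.09160732] 0.697317344579218 [0.18636454 0.31338347 0.13195286]
(array([-2.2, -3.4,  4.3]), array([ 0.31, -0.17,  0.02]))
```

Emit:
apply_moves([
  [-0.4,-2,2,4,0,0,0],
  [-0.4,0,2,0,0,0,0],
  [-0.4,0,0,0,0,0,0],
])

```text
time: 15.45
tool_pos: [0.5511, 0.0605, 0.0898]
tool_rot: [0.495, -0.496, 0.505, -0.504]
contact_force: [-0.2, -0.6, -0.2]
gripper_width: 0.698
```

Emit:
apply_moves([
  [-0.4,0,2,0,0,0,0],
  [-0.4,0,0,0,0,0,0],
])

```text
time: 15.65
tool_pos: [0.5519, 0.0606, 0.0891]
tool_rot: [-0.496, 0.496, -0.504, 0.504]
contact_force: [-1.6, -0.9, 2.1]
gripper_width: 0.699
```

Emit:
apply_moves([
  [-0.4,0,2,0,0,0,0],
  [-0.4,0,0,0,0,0,0],
])

```text
time: 15.85
tool_pos: [0.5521, 0.0606, 0.089]
tool_rot: [-0.496, 0.496, -0.504, 0.504]
contact_force: [-6.3, -0.4, 11.3]
gripper_width: 0.7
```

Emit:
apply_moves([
  [-0.4,0,-20,0,0,0,0],
  [-0.4,0,-35,0,0,0,0],
  [-0.4,20,-20,-1,0,0,0],
  [-0.4,35,0,-1,0,0,0],
  [-0.4,40,0,-1,0,0,0],
  [-0.4,40,0,-1,0,0,0],
  [-0.4,40,0,-1,0,0,0],
  [-0.4,30,0,-1,0,0,0],
  [-0.4,5,0,0,0,0,0],
  [-0.4,0,0,0,0,0,0],
  [-0.4,0,0,0,0,0,0],
])

```text
time: 16.95
tool_pos: [0.5421, -0.1484, 0.1616]
tool_rot: [0.496, -0.496, 0.504, -0.504]
contact_force: [0.2, 0.6, 0.4]
gripper_width: 0.703
```

```bash
python3 - <<'E'
from h import *
np.set_printoptions(precision=4,suppress=True)
s,im,c,T=wrist();cv2.imwrite("pics/w6.png",im);print(s["tool_pos"]);print(go((.5465,-.15,.0925),(-.015,-1,0)))
for x in blobs(im,(95,30,60),(112,140,240),None,500)[:2]: print(cv2.boundingRect(x),circ(onz(c,x,.126,T)))
E
```

```text
[ 0.5421 -0.1484  0.1616]
(array([ 1.8, 69.1,  4.4]), array([ 0.01, -0.06, -0.03]))
(172, 0, 190, 136) (array([ 0.5472, -0.0576]), np.float64(0.044057902909594215))
```

View pics/w6.png

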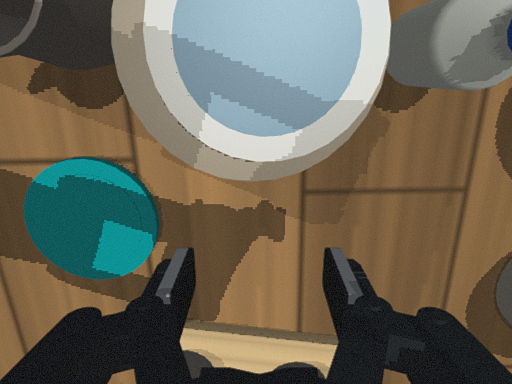

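The fingertips are at (180,250) and (335,250), behind the cover (edge at row 160) and the stand (edge at row 180). The teal disc is off to the left, and the jug and bottle are clear to the sides.

```bash
python3 - <<'E'
from h import *
np.set_printoptions(precision=4,suppress=True)
s=manip.state();c=manip.calibration("wrist");T=toolT(s)@c["T_tool_cam"];im=cv2.imread("pics/w6.png")
P=[]
e=np.array([[145,40],[175,102],[215,143],[262,161],[310,148],[355,108],[388,40]])
print("cover",circ(onz(c,e,.123,T)))
e=np.array([[112,35],[130,90],[165,138],[210,170],[262,181],[310,172]])
print("stand",circ(onz(c,e,.110,T)), onz(c,[[262,181],[262,161],[257,262]],.11,T))
top=manip.calibration("top");print(onz(top,np.array([[605,198],[600,268]])*.64,.116))
E
```

```text
cover (array([ 0.5478, -0.0473]), np.float64(0.06384021670471746))
stand (array([ 0.5473, -0.043 ]), np.float64(0.0868938292847182)) [[ 0.5442 -0.1304  0.11  ]
 [ 0.5443 -0.117   0.11  ]
 [ 0.5399 -0.1907  0.11  ]]
[[ 0.5965 -0.4032  0.116 ]
 [ 0.4653 -0.3925  0.116 ]]
```

Emit:
apply_moves([
  [-0.4,2,20,4,0,0,0],
  [-0.4,0,30,0,0,0,0],
  [-0.4,0,19,0,0,0,0],
  [-0.4,0,0,0,0,0,0],
  [-0.4,0,0,0,0,0,0],
])

```text
time: 17.5
tool_pos: [0.5462, -0.1504, 0.093]
tool_rot: [0.496, -0.496, 0.504, -0.504]
contact_force: [1.2, 0.1, 0.6]
gripper_width: 0.701
```

```bash
python3 - <<'E'
from h import *
s=manip.state();print(s["tool_pos"]);print(go((.547,-.12,.0925),(-.015,-1,0)))
E
```

```text
[ 0.54621498 -0.15038682  0.09296027]
(array([-30.4,   0.5,   0.3]), array([ 0.01, -0.05, -0.01]))
```

Emit:
apply_moves([
  [-0.4,-12,0,0,0,0,0],
  [-0.4,-12,0,0,0,0,0],
  [-0.4,-6,0,0,0,0,0],
  [-0.4,-6,0,0,0,0,0],
  [-0.4,-6,0,0,0,0,0],
  [-0.4,-6,0,0,0,0,0],
  [-0.4,-6,0,0,0,0,0],
  [-0.4,-6,0,0,0,0,0],
  [-0.4,0,0,0,0,0,0],
])

```text
time: 18.4
tool_pos: [0.547, -0.0903, 0.0925]
tool_rot: [0.496, -0.496, 0.505, -0.504]
contact_force: [-0.5, -0.6, -0.0]
gripper_width: 0.698
```

```bash
cat > cov.py <<'E'
from h import *
np.set_printoptions(precision=4,suppress=True)
s,im,c,T=wrist();cv2.imwrite("pics/w7.png",im);print(s["tool_pos"],s["contact_force"],s["gripper_width"])
for x in blobs(im,(95,30,60),(112,140,240),None,500)[:2]: print(cv2.boundingRect(x),circ(onz(c,x,.126,T)))
im=manip.grab_frame("top");c=manip.calibration("top");cv2.imwrite("pics/top7.png",im)
for x in blobs(im,(85,25,60),(125,120,255),(150,90,310,200),200)[:2]: print("top",cv2.boundingRect(x),circ(onz(c,x,.126)))
E
python3 cov.py
```

```text
[ 0.547  -0.0903  0.0925] [-0.4897 -0.5695 -0.0242] 0.6982499544651343
(120, 0, 276, 242) (array([ 0.5471, -0.0248]), np.float64(0.048269606289712934))
top (240, 124, 19, 30) (array([ 0.5535, -0.0066]), np.float64(0.03164827793147165))
```

The cover is following straight. I continue.

Emit:
apply_moves([
  [-0.4,-6,0,0,0,0,0],
  [-0.4,-8,0,0,0,0,0],
  [-0.4,-8,0,0,0,0,0],
  [-0.4,-8,0,0,0,0,0],
  [-0.4,-8,0,0,0,0,0],
  [-0.4,-8,0,0,0,0,0],
  [-0.4,-8,0,0,0,0,0],
  [-0.4,-8,0,0,0,0,0],
  [-0.4,-8,0,0,0,0,0],
  [-0.4,-8,0,0,0,0,0],
  [-0.4,-8,0,0,0,0,0],
  [-0.4,-8,0,0,0,0,0],
  [-0.4,-6,0,0,0,0,0],
  [-0.4,0,0,0,0,0,0],
])

```text
time: 19.9
tool_pos: [0.5489, 0.0096, 0.0929]
tool_rot: [0.496, -0.496, 0.504, -0.504]
contact_force: [0.4, -0.1, -0.0]
gripper_width: 0.694
```

```bash
python3 cov.py
```

```text
[0.5489 0.0096 0.0929] [ 0.3898 -0.0837 -0.0055] 0.6938922032513477
(120, 0, 275, 241) (array([0.5489, 0.0754]), np.float64(0.04820109753633002))
```

Emit:
apply_moves([
  [-0.4,-5,0,0.2,0,0,0],
  [-0.4,-5,0,0.2,0,0,0],
  [-0.4,-5,0,0.2,0,0,0],
  [-0.4,-5,0,0.2,0,0,0],
  [-0.4,-5,0,0,0,0,0],
  [-0.4,-4,0,0,0,0,0],
  [-0.4,-4,0,0,0,0,0],
  [-0.4,-4,0,0,0,0,0],
  [-0.4,-3,0,0,0,0,0],
  [-0.4,0,0,0,0,0,0],
])

```text
time: 21.0
tool_pos: [0.5501, 0.0493, 0.0925]
tool_rot: [0.496, -0.496, 0.505, -0.504]
contact_force: [0.3, -0.3, -0.1]
gripper_width: 0.701
```

```bash
python3 cov.py
```

```text
[0.5501 0.0493 0.0925] [ 0.2534 -0.2549 -0.137 ] 0.701018185172871
(124, 0, 266, 235) (array([0.5502, 0.1166]), np.float64(0.04627837203843193))
```

Emit:
apply_moves([
  [-0.4,-2,0,0,0,0,0],
  [-0.4,-2,0,0,0,0,0],
  [-0.4,-1,0,0,0,0,0],
  [-0.4,0,0,0,0,0,0],
])

```text
time: 21.5
tool_pos: [0.5505, 0.0535, 0.0928]
tool_rot: [-0.496, 0.496, -0.504, 0.504]
contact_force: [1.0, -1.3, 0.6]
gripper_width: 0.7
```

```bash
python3 cov.py
```

```text
[0.5505 0.0535 0.0928] [ 1.0315 -1.2874  0.6017] 0.6999880447748573
(126, 0, 262, 235) (array([0.5503, 0.1203]), np.float64(0.04596092561008629))
```

Emit:
apply_moves([
  [-0.4,-1.5,0,0,0,0,0],
  [-0.4,-1.5,0,0,0,0,0],
  [-0.4,0,0,0,0,0,0],
])

```text
time: 21.9
tool_pos: [0.5505, 0.0568, 0.0928]
tool_rot: [-0.496, 0.496, -0.504, 0.504]
contact_force: [-0.5, -1.4, 0.4]
gripper_width: 0.703
```

```bash
python3 cov.py
```

```text
[0.5505 0.0568 0.0928] [-0.4892 -1.3995  0.3967] 0.7033589082955037
(127, 0, 261, 235) (array([0.5505, 0.1235]), np.float64(0.04597254361296067))
```

Emit:
apply_moves([
  [-0.4,10,0,0,0,0,0],
  [-0.4,10,-20,0,0,0,0],
  [-0.4,0,-40,0,0,0,0],
  [-0.4,0,-45,0,0,0,0],
  [-0.4,0,-45,0,0,0,0],
  [-0.4,0,-40,0,0,0,0],
  [-0.4,0,-10,0,0,0,0],
  [-0.4,0,0,0,0,0,0],
  [-0.4,0,0,0,0,0,0],
])

```text
time: 22.9
tool_pos: [0.5495, 0.0364, 0.2908]
tool_rot: [0.495, -0.496, 0.505, -0.504]
contact_force: [0.1, 0.8, -0.6]
gripper_width: 0.7
```

```bash
python3 - <<'E'
from h import *
np.set_printoptions(precision=4,suppress=True)
s,im,c,T=wrist();cv2.imwrite("pics/w8.png",im);np.save("w8.npy",T);print(toolT(s))
sc=manip.grab_frame("scene");cv2.imwrite("pics/scene8.png",sc)
for x in blobs(im,(95,30,60),(112,140,240),None,500)[:2]:
  for z in(.119,.126): print(cv2.boundingRect(x),cv2.fitEllipse(x),circ(onz(c,x,z,T)))
cc=manip.calibration("scene")
for x in blobs(sc,(95,25,60),(112,140,250),(220,190,340,280),150)[:2]:
  for z in(.119,.126): print("scene",cv2.boundingRect(x),circ(onz(cc,x,z)))
cv2.imwrite("pics/w8b.png",np.hstack([cv2.resize(im,(400,300)),cv2.resize(sc[180:300,210:370],(400,300))]))
E
```

```text
[[-0.0176 -0.0027  0.9998  0.5495]
 [-0.9998  0.0003 -0.0176  0.0364]
 [-0.0003 -1.     -0.0027  0.2908]
 [ 0.      0.      0.      1.    ]]
(205, 8, 108, 115) ((258.85638427734375, 65.24237823486328), (106.9979476928711, 114.13251495361328), 0.09592578560113907) (array([0.5501, 0.125 ]), np.float64(0.0492347484183081))
(205, 8, 108, 115) ((258.85638427734375, 65.24237823486328), (106.9979476928711, 114.13251495361328), 0.09592578560113907) (array([0.5501, 0.1249]), np.float64(0.04819136521113815))
scene (267, 216, 38, 27) (array([0.5502, 0.1213]), np.float64(0.04376647815705672))
scene (267, 216, 38, 27) (array([0.5564, 0.1243]), np.float64(0.043351047477302534))
```

View pics/w8b.png

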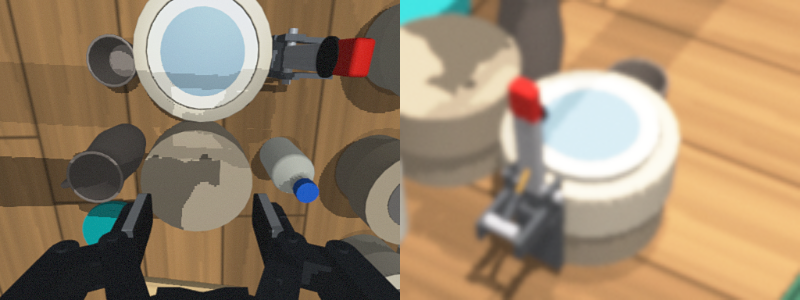

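The left half shows the cover centred in the mould, with an even dark ring around it inside the recess and the stand empty. In the scene crop on the right it sits low and level in the mouth. The clamp is open at (345,57), red tip up. I'll triangulate the red tip for the clamp direction.

```bash
python3 - <<'E'
from h import *
np.set_printoptions(precision=4,suppress=True)
L=[]
for im,c,T,r in [(cv2.imread("pics/w8.png"),manip.calibration("wrist"),np.load("w8.npy"),None),(cv2.imread("pics/scene8.png"),manip.calibration("scene"),None,(220,190,340,300)),(cv2.imread("pics/top0.png"),manip.calibration("top"),None,(180,70,230,110)),(cv2.imread("pics/w1.png"),manip.calibration("wrist"),np.load("w1.npy"),None)]:
    m=[x for x in (blobs(im,(0,150,60),(8,255,255),r,20)+blobs(im,(172,150,60),(180,255,255),r,20))][0]
    M=cv2.moments(m);uv=(M["m10"]/M["m00"],M["m01"]/M["m00"]);o,d=ray(c,[uv],T);d=d[0]/np.linalg.norm(d);L.append((o,d));print(uv,onz(c,[uv],.241,T))
A=sum(np.eye(3)-np.outer(d,d) for o,d in L);b=sum((np.eye(3)-np.outer(d,d))@o for o,d in L)
p=np.linalg.solve(A,b);print(p,np.degrees(np.arctan2(p[1]-.125,p[0]-.5503)))
print(go((.71,.12,.221),(-.015,-1,0)))
E
```

```text
(453.5614415282125, 72.78922867003772) [[0.6637 0.119  0.241 ]]
(259.6111111111111, 219.25694444444446) [[0.6578 0.1151 0.241 ]]
(203.455223880597, 85.62935323383084) [[0.6628 0.1193 0.241 ]]
(480.9458656330749, 171.60697674418606) [[0.6645 0.1175 0.241 ]]
[0.6616 0.1186 0.2455] -3.3077169261098094
(array([-86.2,  67.9, 159.8]), array([ 0.28, -0.14, -0.02]))
```

Emit:
apply_moves([
  [1,0,0,20,0,2.3,0],
  [1,0,0,40,0,0,0],
  [1,0,0,45,0,0,0],
  [1,0,0,40,0,0,0],
  [1,0,0,13,0,0,0],
  [1,-20,0,0,0,0,0],
  [1,-35,0,0,0,0,0],
  [1,-30,0,0,0,0,0],
  [1,0,0,0,0,0,0],
  [1,0,0,0,0,0,0],
])

```text
time: 24.0
tool_pos: [0.7118, 0.1143, 0.2913]
tool_rot: [0.485, -0.487, 0.514, -0.513]
contact_force: [-0.1, 0.2, 0.2]
gripper_width: -0.0
```

```bash
python3 - <<'E'
from h import *
s=manip.state();print(s["tool_pos"],s["gripper_width"]);print(go((.71,.1155,.221),(-.058,-.998,0)))
E
```

```text
[0.71176297 0.11431617 0.29130753] -0.0002784295242177818
(array([-1.1, 70.3, -1.7]), array([0.13, 0.13, 0.03]))
```

Emit:
apply_moves([
  [1,-1,25,0,0,0,0],
  [1,0,30,0,0,0,0],
  [1,0,15,0,0,0,0],
  [1,0,0,-12,0,0,0],
  [1,0,0,-12,0,0,0],
  [1,0,0,-12,0,0,0],
  [1,0,0,-6,0,0,0],
  [1,0,0,0,0,0,0],
])

```text
time: 24.8
tool_pos: [0.6708, 0.1159, 0.2231]
tool_rot: [-0.485, 0.485, -0.514, 0.515]
contact_force: [2.2, -0.1, -0.6]
gripper_width: 0.002
```

```bash
python3 - <<'E'
from h import *
s=manip.state();print(s["tool_pos"],s["contact_force"]);print(go((.650+.0145,.118,.221),(-.058,-.998,0)))
E
```

```text
[0.67078738 0.115909   0.2230727 ] [ 2.15151473 -0.07301779 -0.59542655]
(array([-1.7,  2.1, -6.4]), array([-0.06, -0.01,  0.03]))
```

Emit:
apply_moves([
  [1,0,1,-9,0,0,0],
  [1,0,1,-9,0,0,0],
  [1,0,1,-9,0,0,0],
  [1,0,1,-9,0,0,0],
  [1,0,2,-9,0,0,0],
  [1,0,3,-9,0,0,0],
  [1,0,4,-9,0,0,0],
  [1,0,5,-8,0,0,0],
  [1,0,5,-8,0,0,0],
  [1,0,6,-8,0,0,0],
  [1,0,0,0,0,0,0],
])

```text
time: 25.9
tool_pos: [0.5822, 0.1218, 0.1923]
tool_rot: [0.485, -0.486, 0.515, -0.513]
contact_force: [0.0, 0.1, 0.8]
gripper_width: 0.001
```

```bash
python3 - <<'E'
from h import *
s=manip.state();print(s["tool_pos"],s["contact_force"]);
sc=manip.grab_frame("scene");cv2.imwrite("pics/scene9.png",sc);cv2.imwrite("pics/s9.png",cv2.resize(sc[130:310,200:440],(800,600)))
print(go((.650-.0669,.123,.1935),(-.058,-.998,0)))
E
```

```text
[0.58216706 0.12177296 0.19230135] [0.01322029 0.11270736 0.80008064]
(array([-1.3, -0.5,  0. ]), array([0.12, 0.04, 0.  ]))
```

View pics/s9.png

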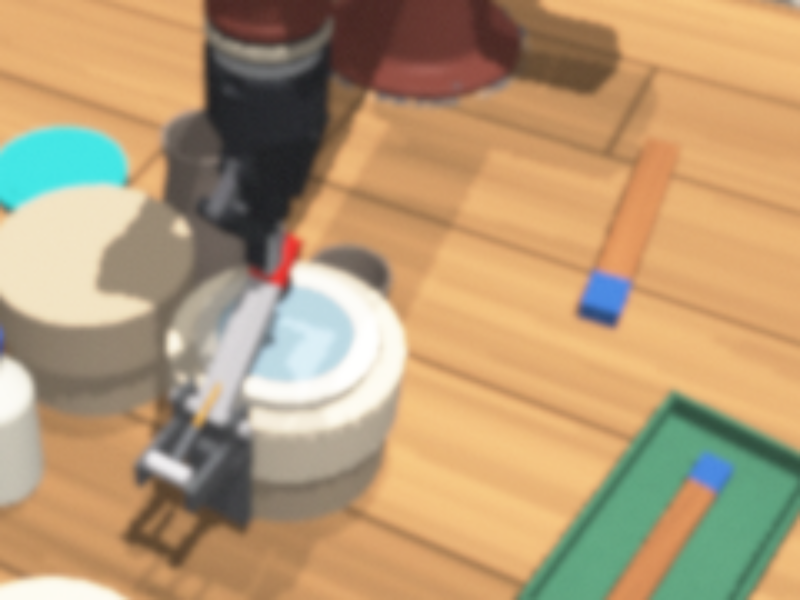

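The scene crop shows the finger pressing on the red sleeve (285,258), with the bar about half-way down over the seated cover. I continue the arc down.

Emit:
apply_moves([
  [1,0,7,-7,0,0,0],
  [1,0,7,-6,0,0,0],
  [1,0,8,-6,0,0,0],
  [1,0,8,-5,0,0,0],
  [1,0,9,-4,0,0,0],
  [1,0,9,-3,0,0,0],
  [1,0,9,-3,0,0,0],
  [1,0,9,-2,0,0,0],
  [1,0,0,0,0,0,0],
])

```text
time: 26.85
tool_pos: [0.5467, 0.1236, 0.1256]
tool_rot: [0.484, -0.486, 0.515, -0.513]
contact_force: [-0.7, -1.1, -0.0]
gripper_width: 0.006
```

Emit:
apply_moves([
  [1,0,4,-1,0,0,0],
  [1,0,3,0,0,0,0],
  [1,0,2,0,0,0,0],
  [1,0,0,0,0,0,0],
])

```text
time: 27.25
tool_pos: [0.5476, 0.1238, 0.1205]
tool_rot: [-0.486, 0.485, -0.514, 0.514]
contact_force: [-2.9, 0.3, 7.0]
gripper_width: -0.0
```

Emit:
apply_moves([
  [1,0,2,0,0,0,0],
  [1,0,1,0,0,0,0],
  [1,0,0,0,0,0,0],
])

```text
time: 27.55
tool_pos: [0.5477, 0.1238, 0.1203]
tool_rot: [-0.485, 0.485, -0.514, 0.514]
contact_force: [-10.4, -1.3, 18.6]
gripper_width: -0.003
```

Emit:
apply_moves([
  [1,0,-20,0,0,0,0],
  [1,0,-40,0,0,0,0],
  [1,0,-45,0,0,0,0],
  [1,10,-45,0,0,0,0],
  [1,40,-20,0,0,0,0],
  [1,40,0,0,0,0,0],
  [1,30,0,0,0,0,0],
  [1,0,0,0,0,0,0],
])

```text
time: 28.35
tool_pos: [0.5404, 0.001, 0.2865]
tool_rot: [-0.484, 0.484, -0.515, 0.516]
contact_force: [0.2, 0.7, -0.1]
gripper_width: 0.001
```

```bash
python3 - <<'E'
from h import *
np.set_printoptions(precision=4,suppress=True)
s,im,c,T=wrist();sc=manip.grab_frame("scene");cv2.imwrite("pics/w10.png",im);cv2.imwrite("pics/scene10.png",sc);print(s["time"],s["tool_pos"],s["contact_force"])
L=[]
for i,k,t,r in[(im,c,T,None),(sc,manip.calibration("scene"),None,(220,150,340,300))]:
    m=blobs(i,(0,150,60),(8,255,255),r,20)[0];M=cv2.moments(m);uv=(M["m10"]/M["m00"],M["m01"]/M["m00"]);o,d=ray(k,[uv],t);d=d[0]/np.linalg.norm(d);L.append((o,d));print(uv,onz(k,[uv],.1365,t))
A=sum(np.eye(3)-np.outer(d,d) for o,d in L);b=sum((np.eye(3)-np.outer(d,d))@o for o,d in L);print(np.linalg.solve(A,b))
cv2.imwrite("pics/w10b.png",np.hstack([cv2.resize(im,(400,300)),cv2.resize(sc[150:330,180:420],(400,300))]))
E
```

```text
28.35 [0.5404 0.001  0.2865] [ 0.1981  0.7076 -0.1219]
(247.27813977258208, 22.107320812571867) [[0.5382 0.1251 0.1365]]
(288.87373737373736, 221.78787878787878) [[0.5401 0.1255 0.1365]]
[0.5384 0.125  0.1349]
```

View pics/w10b.png

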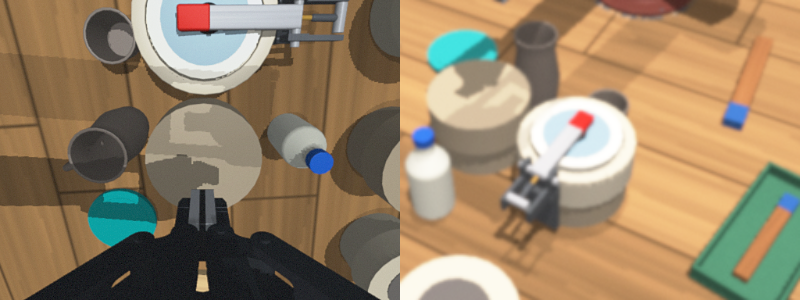

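The clamp bar lies level across the seated cover, with the red sleeve at (205,18) in the left half. It triangulates to z ≈ 0.135, the shut height. The stick is in the tray and everything else is standing. I hand in.

```bash
python3 -c "
from plant import manip
print(manip.job_done())"
```

```text
the job is handed in; nothing more can be done
None
```

The job is finished and handed in, with the robot's clock at about 28 s of the allowed 72 s.

- **Stick:** it was lifted off the mould and lies flat inside the green tray. The first grasp closed above it on nothing and did not move it. The real fingertips sit about 20 mm behind the reported TCP, not 19 mm ahead as `manip.tcp_to_tips` says. I worked with the measured offset after that, and the second grasp held.
- **Cover:** I pushed it across with two spread fingertips, without lifting it, until it dropped into the recess. Its centre measured (0.550, 0.125), within about 1 mm of the mould's, and its mark size fits the lowered height. I judged that it sits level from the pictures and did not measure it directly.
- **Clamp:** after the cover was seated, I swung the bar over along its arc and pressed it down with up to about 21 N at the wrist. After the arm backed off, the red sleeve measured 0.135 m high, against about 0.1365 m expected for the top of a shut sleeve, so the bar is level.

The last pictures showed the jug, bottle and cup standing where they were, and the arm was clear of everything. The mugs on the ware board were not checked again at the end, but the arm never went near them.

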